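# Sweep the leftover nuts off the counting tray into the parts drawer

### The arm

A 6-joint arm with a two-finger parallel gripper is mounted at the origin on the work surface; the furniture and walls round the work are solid. World frame = base frame: x ahead of the robot, y to its left, z up, the work surface at z = 0. Lengths are in m, angles in rad, forces in N, time in s.
With the tool pointing down it reaches from about 0.375 to 0.975 m from the base axis. Payload 3.8 kg.
Tool frame: the origin (TCP) lies at the very end of the fingers, on their centre line; the grasp point (between the pads) lies 19 mm behind it; y points along the fingers, z is the direction in which the jaws open and shut, and the axes are right-handed (so a half turn about y gives the same grasp; the last joint's range is limited). The gripper opens to 88 mm and grips with 3 to 60 N. Pads are 18 mm wide; open, the fingers measure 123 mm over their backs; the gripper's body (75 mm by 187 mm) begins 45 mm behind the grasp point.
Start: joints at [-1.26, 0.264, 1.604, -0, 1.274, -0.037], TCP at [0.23, -0.635, 0.239] pointing down, gripper open.
Joint ranges: [-2.63, 2.63], [-0.94, 2.18], [0.31, 2.57], [-1.31, 4.45], [0, 2.66], [-2.55, 2.55]. Speed limits (rad/s): [2.57, 2.57, 3.14, 3.14, 3.14, 3.14].

### API

Orientations are given as [roll, pitch, yaw] about the fixed x, y, z axes, in that order (R = Rz(yaw) Ry(pitch) Rx(roll)).
In Python, from cell import r gives the robot as it stands.
- The arm moves only by the tool step_arm, never from a script. Its argument "plan" is one flat list of numbers, 4 for each row, row after row: the shift along the world's x, y, z in cm, then the turn about the world's z in degrees. In form: [dx, dy, dz, spin, dx, dy, dz, spin, ...]. A call has 1 to 12 rows; each row shifts and turns the commanded pose from where the row before left it; what a row does not reach is not made up. A row lasts 1/10 s, in which the tool goes at most 50 mm and 8.59 degrees, less where a joint would pass 70% of its speed; a pose out of reach is approached as far as the arm can. A call with a gripper value outside its range is refused whole. "fingers" is the gripper's target within -1 to 1 (shut at 1, half-way at 0, fully open at -1), set as the call begins (left out, the last holds). The fingers move at their own pace and stop on an object; "squeeze" is the grip in N (left out, the last holds). Time passes only in rows, so rows that do not move let the fingers close. It gives the time, the measured TCP pose, the force and the opening at its end, in the units of the state.
- r.observe(): the state, without advancing time (a new reading comes with each control period).
- r.camera(name): name is "scene" or "top" or "wrist"; returns a dict with "img" (384x512x3 uint8, red, green, blue), "mtx" (3x3 intrinsics, pixels), "cam_to_world" (4x4, takes a point from camera to world coordinates). Camera axes: x right, y down, z forward; pixel columns grow to the right and rows downward; lengths in m; the calibration is good to about 2 mm. A picture is of the moment at which its call begins. There is no depth.
- r.finish_job(): hands the job in, once; it reports no verdict.
The state is a dict: "time": time; "joint_positions": joint angles; "dq": joint speeds; "joint_torque": joint torques, N m; "ee_pos": TCP position; "ee_rot": TCP orientation; "force": force on the tool from outside, world axes, zero at the start; "wrist_torque": the same for the moment, N m; "opening": opening from 0.0 (shut) to 1.0 (fully open).
Only numpy, scipy, OpenCV 4.12 (cv2) and the standard library are available. Lean on these libraries where they do the work, as an engineer would, in place of code of your own. Each camera call takes 0.05 s, during which the arm holds its last target. There are 200 camera calls.

### The job

Clear the green counting tray: with the closed fingertips, sweep the three leftover steel nuts along the tray and off the end of its spout, so that they drop into the drawer standing open beneath it, then push that drawer fully shut. Do not pick the nuts up or let one fall on the bench, and leave the other things lying about where they are.

Things in the scene. Friction and masses are not known exactly. Their poses are not given: they have to be found in the camera images.
- tray: Green sheet-metal counting tray on a fixed four-legged stand. Origin on the table top under its middle; z up; its spout points along its own -y. Flat floor 156 mm above the table, inside from x -110 to +110 and y -115 to +115 mm. All walls, deflectors and spout sides are 3 mm thick and rise 20 mm above the floor.
- throat (a point): Middle of the throat, at floor height: a 56 mm wide opening in the tray's -y wall (tray frame 0, -115 mm), continued at the same width by the level spout. Two straight upright deflector strips on the tray floor run from the side walls (tray frame x +-110, y -55 mm) to the throat's edges (x +-28, y -115 mm) and funnel parts to it.
- spout_end (a point): Middle of the spout's open end at floor height (tray frame 0, -155 mm); spout floor and sides end here. The open drawer lies below: what is pushed over this edge in the tray's -y direction drops about 50 mm into it.
- nut_1: Loose steel M16 hexagon nut lying flat, 24 mm across flats, 27.7 mm across corners, 13 mm high, 23 to 46 g; origin at the centre of its underside. It starts on the tray floor, its centre at least 35 mm from rim and deflectors.
- nut_2: As nut_1: a second nut of the same kind.
- nut_3: As nut_1: a third nut of the same kind.
- cabinet: Small fixed slate-grey steel cabinet with six drawers in two columns, 170 (x) by 231 (y) by 155 mm high; origin at the centre of its underside; its drawer fronts face its own -x. Only the upper drawer on its +y side (beside the tray) moves; the shut drawer fronts lie at x = -86 mm.
- cabinet_drawer_4 (a joint): Travel of the upper +y drawer in m: 0 fully shut, 0.085 fully open; it starts open 0.072 or more. It slides along the cabinet's -x axis as it opens and stays where it is left; light friction (under 1 N).
- drawer_floor (a point): Centre of that drawer's inner floor, moving with the drawer; axes as the cabinet's. Inside the drawer is about 144 mm (x) by 105 mm (y), side walls 36 mm high; the cabinet's top covers whatever part of it is not drawn out.
- drawer_front (a point): Middle of the outside of that drawer's front panel, 127 mm above the table, moving with the drawer. The panel is 109 mm wide (y) and 104 to 150 mm above the table; push it along the cabinet's +x to shut it. The spout (153 to 176 mm above the table) hangs over the drawer only where y is more than 20 mm to the +y side of this point; the panel passes under it.
- notes: Yellow note pad, 76 x 76 x 22 mm, lying loose on the cabinet's top; origin at the centre of its underside. To be left alone.
- rule_tape: Yellow and black tape measure, 66 x 74 x 36 mm, loose on the table in front of the cabinet; origin at the centre of its underside. To be left alone.
- nut_jar: Tan jar with black lid, 43 mm across and 66 mm high, standing loose on the table beside the tray's stand, on the tray's -x side; origin at the centre of its underside. To be left alone.
- red_pliers: Red-handled pliers, 187 mm long, 60 mm wide and 14 mm high, lying loose on the table; origin at the centre of their underside. To be left alone.

How it is judged:
On the way:
1. all three nuts lie in the drawer while it still stands open (x of nut_1 in the frame of drawer_floor between -0.08 and 0.078 m and y of nut_1 in the frame of drawer_floor between -0.055 and 0.055 m and z of nut_1 in the frame of drawer_floor between -0.005 and 0.036 m and x of nut_2 in the frame of drawer_floor between -0.08 and 0.078 m and y of nut_2 in the frame of drawer_floor between -0.055 and 0.055 m and z of nut_2 in the frame of drawer_floor between -0.005 and 0.036 m and x of nut_3 in the frame of drawer_floor between -0.08 and 0.078 m and y of nut_3 in the frame of drawer_floor between -0.055 and 0.055 m and z of nut_3 in the frame of drawer_floor between -0.005 and 0.036 m and value of joint cabinet_drawer_4 above 0.05 m), for 0.1 s.
At the end, for the whole second after the job is handed in: All three nuts lie at rest inside the drawer and the drawer is shut to within 4 mm (x of nut_1 in the frame of drawer_floor between -0.08 and 0.078 m and y of nut_1 in the frame of drawer_floor between -0.055 and 0.055 m and z of nut_1 in the frame of drawer_floor between -0.005 and 0.036 m and x of nut_2 in the frame of drawer_floor between -0.08 and 0.078 m and y of nut_2 in the frame of drawer_floor between -0.055 and 0.055 m and z of nut_2 in the frame of drawer_floor between -0.005 and 0.036 m and x of nut_3 in the frame of drawer_floor between -0.08 and 0.078 m and y of nut_3 in the frame of drawer_floor between -0.055 and 0.055 m and z of nut_3 in the frame of drawer_floor between -0.005 and 0.036 m and value of joint cabinet_drawer_4 below 0.004 m and linear speed of each of nut_1, nut_2, nut_3 below 0.02 m/s); the robot touches nothing.
It fails at once if a nut is picked up: lifted more than about 25 mm off the tray floor (height (world z) of any of nut_1, nut_2, nut_3 above 0.181 m).
It fails at once if a nut has fallen beside the drawer, towards the bench (height (world z) of any of nut_1, nut_2, nut_3 below 0.09 m).
It fails at once if something else lying about is moved by more than 15 mm (distance of any of notes, rule_tape, nut_jar, red_pliers from where it was at the start of the episode above 0.015 m).
It also fails if it takes over 72 s, if anything falls off the work surface, if the arm or the gripper's body presses on something with over 40 N, if the wrist force passes 120 N, or if a joint passes its speed limit or range.

## Working session

There is one attempt and no reset: what is moved stays moved. The work goes in short steps, Python scripts to look and compute and a tool call to move; the robot and the scene stay as the last step left them, time stands still between calls to the robot, and variables do not carry over. Pictures are saved under pics/ and viewed, about 8 in all and at most 12, crops included, and the job is handed in when it is done.

Besides the shell and the picture viewer there is one more tool, called after "Call:" as name(argument=value, ...), one argument or row to a line, values as JSON. step_arm: Moves the arm, as the interface text tells. Its arguments: {"type":"object","properties":{"plan":{"type":"array","items":{"type":"number"}},"fingers":{"type":"number"},"squeeze":{"type":"number"}},"required":["plan"]}

```bash
ls; mkdir -p pics; python3 - <<'E'
from cell import r
import cv2,pickle
d={}
for n in("top","scene"):
    c=r.camera(n);d[n]=c;cv2.imwrite(f"pics/{n}0.png",c["img"][:,:,::-1]);print(n,c["mtx"].tolist(),c["cam_to_world"].round(4).tolist())
pickle.dump(d,open("c0.pkl","wb"))
o=r.observe();print(o["ee_pos"],o["ee_rot"],o["time"],o["opening"])
E
```

```text
pics
top [[489.6543803302877, 0.0, 260.0010837324722], [0.0, 489.6543803302877, 191.95228220916997], [0.0, 0.0, 1.0]] [[-0.0073, -0.9979, 0.065, 0.4258], [-0.9999, 0.0081, 0.0122, -0.0208], [-0.0127, -0.0649, -0.9978, 1.2763], [0.0, 0.0, 0.0, 1.0]]
scene [[393.86148351440653, 0.0, 251.74665072261718], [0.0, 393.86148351440653, 192.73970928947907], [0.0, 0.0, 1.0]] [[-0.8602, -0.2211, 0.4595, 0.0424], [-0.5094, 0.4133, -0.7547, 0.7765], [-0.0231, -0.8833, -0.4682, 0.6074], [0.0, 0.0, 0.0, 1.0]]
[ 0.229861   -0.6339763   0.23752154] [-1.57281167e+00  7.72529664e-05 -2.79379266e+00] 0.1 0.9978979834211962
```

View pics/top0.png

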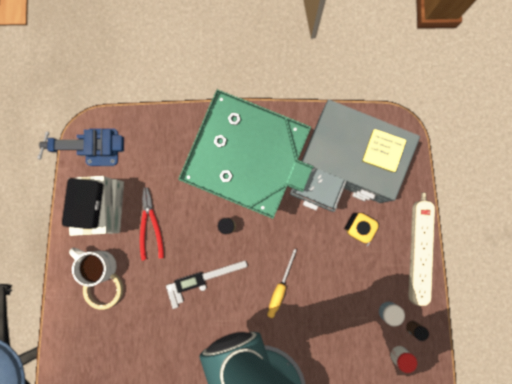

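View pics/scene0.png

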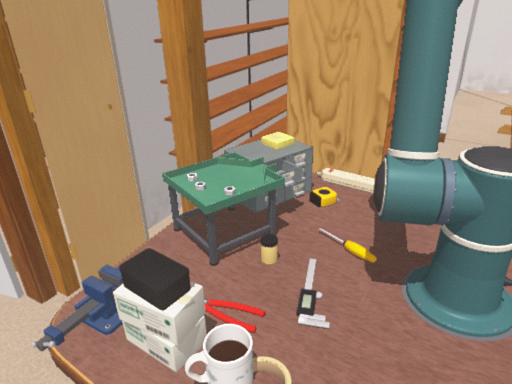

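The top view shows the tray with corners near (219,91), (311,127), (275,215) and (181,179). The nuts are at (234,118), (220,141) and (226,176), the spout at about (303,175), the open drawer at about (322,188) and the jar at (226,226). The scene view agrees.

```bash
cat > h.py <<'E'
import numpy as np,cv2
def ray(c,px,z):
    px=np.atleast_2d(np.asarray(px,float)); d=np.c_[px,np.ones(len(px))]@np.linalg.inv(c["mtx"]).T@c["cam_to_world"][:3,:3].T
    o=c["cam_to_world"][:3,3]; return o+d*((z-o[2])/d[:,2])[:,None]
def proj(c,P):
    M=np.linalg.inv(c["cam_to_world"]); p=np.atleast_2d(P)@M[:3,:3].T+M[:3,3]; p=p@c["mtx"].T; return p[:,:2]/p[:,2:]
E
python3 - <<'E'
import pickle;from h import *
c=pickle.load(open("c0.pkl","rb"))["top"];im=c["img"];hsv=cv2.cvtColor(im,cv2.COLOR_RGB2HSV)
m=cv2.inRange(hsv,(65,90,40),(90,255,255));m[:80]=0;m[230:]=0;m[:,:170]=0;m[:,350:]=0
m=cv2.morphologyEx(m,cv2.MORPH_CLOSE,np.ones((3,3)))
k=max(cv2.findContours(m,0,1)[0],key=cv2.contourArea)
a=cv2.approxPolyDP(k,3,True)[:,0];print(np.c_[a,ray(c,a,.176).round(4)[:,:2]])
f=np.zeros_like(m);cv2.drawContours(f,[k],-1,255,-1)
n=cv2.inRange(hsv,(0,0,150),(180,70,255))&f
nn,l,s,ce=cv2.connectedComponentsWithStats(n)
for i in range(1,nn):
    if s[i,4]>15: print("nut?",s[i],ce[i].round(1),ray(c,ce[i],.167).round(4))
g=im[80:230,170:430][:,:,::-1];cv2.imwrite("pics/crop0.png",cv2.resize(g,None,fx=3,fy=3,interpolation=2))
E
```

```text
[[ 2.170e+02  9.300e+01  7.248e-01  8.920e-02]
 [ 2.240e+02  9.600e+01  7.177e-01  7.320e-02]
 [ 2.250e+02  1.030e+02  7.014e-01  7.100e-02]
 [ 2.150e+02  1.010e+02  7.063e-01  9.380e-02]
 [ 2.030e+02  1.270e+02  6.466e-01  1.212e-01]
 [ 2.030e+02  1.380e+02  6.213e-01  1.212e-01]
 [ 1.980e+02  1.370e+02  6.237e-01  1.326e-01]
 [ 1.950e+02  1.540e+02  5.849e-01  1.394e-01]
 [ 1.850e+02  1.720e+02  5.441e-01  1.620e-01]
 [ 1.920e+02  1.750e+02  5.371e-01  1.461e-01]
 [ 1.910e+02  1.820e+02  5.212e-01  1.484e-01]
 [ 2.580e+02  2.090e+02  4.591e-01 -2.600e-03]
 [ 2.630e+02  2.030e+02  4.725e-01 -1.390e-02]
 [ 2.680e+02  2.100e+02  4.567e-01 -2.500e-02]
 [ 2.650e+02  2.130e+02  4.500e-01 -1.820e-02]
 [ 2.710e+02  2.150e+02  4.454e-01 -3.170e-02]
 [ 2.840e+02  1.850e+02  5.127e-01 -6.150e-02]
 [ 3.000e+02  1.880e+02  5.056e-01 -9.750e-02]
 [ 3.090e+02  1.680e+02  5.507e-01 -1.183e-01]
 [ 3.060e+02  1.660e+02  5.553e-01 -1.116e-01]
 [ 3.020e+02  1.730e+02  5.395e-01 -1.024e-01]
 [ 3.040e+02  1.650e+02  5.576e-01 -1.071e-01]
 [ 2.970e+02  1.630e+02  5.623e-01 -9.140e-02]
 [ 2.950e+02  1.570
[... 259 characters left out ...]
02]
 [ 2.540e+02  1.060e+02  6.938e-01  4.900e-03]
 [ 2.500e+02  1.130e+02  6.778e-01  1.410e-02]
 [ 2.410e+02  1.070e+02  6.918e-01  3.450e-02]
 [ 2.390e+02  1.110e+02  6.826e-01  3.910e-02]
 [ 2.440e+02  1.140e+02  6.756e-01  2.780e-02]
 [ 2.390e+02  1.280e+02  6.435e-01  3.930e-02]
 [ 2.250e+02  1.340e+02  6.300e-01  7.120e-02]
 [ 2.310e+02  1.280e+02  6.437e-01  5.750e-02]
 [ 2.260e+02  1.250e+02  6.507e-01  6.890e-02]
 [ 2.260e+02  1.140e+02  6.760e-01  6.880e-02]
 [ 2.390e+02  1.030e+02  7.011e-01  3.900e-02]
 [ 2.480e+02  1.050e+02  6.963e-01  1.850e-02]]
nut? [213 134  14  14 127] [219.4 140.6] [[0.6165 0.0849 0.167 ]]
nut? [219 169  13  14 126] [225.2 175.7] [[0.5358 0.0717 0.167 ]]
```

View pics/crop0.png

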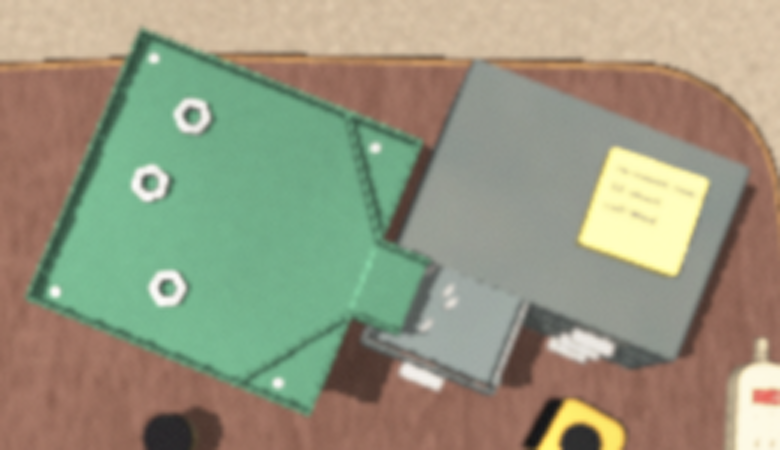

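The crop sharpens these. Rim corners are at (142,30), (422,142), (308,412) and (28,298), and nuts at (193,116), (150,183) and (167,288). The throat edge runs (378,247)–(350,316), and the drawer front's top edge runs (362,340)–(492,392).

```bash
cat >> h.py <<'E'
import pickle
def rigid(A,B):
    a,b=A.mean(0),B.mean(0);U,S,V=np.linalg.svd((A-a).T@(B-b));R=(V.T@np.diag([1,np.linalg.det(V.T@U.T)])@U.T);return R,b-R@a
E
python3 - <<'E'
from h import *
c=pickle.load(open("c0.pkl","rb"))["top"]
q=lambda L:(np.array(L,float)+.5)/3-.5+[170,80]
A=np.array([[113,118],[113,-118],[-113,-118],[-113,118]])/1e3
B=ray(c,q([[142,30],[422,142],[308,412],[28,298]]),.176)[:,:2]
R,t=rigid(A,B);print("yaw",np.degrees(np.arctan2(R[1,0],R[0,0])),t,"res",(B-A@R.T-t).round(4).tolist())
pickle.dump((R,t),open("tray.pkl","wb"))
# nuts: bright comps in crop
hsv=cv2.cvtColor(c["img"],cv2.COLOR_RGB2HSV)
N=ray(c,q([[193,116],[150,183],[167,288]]),.168)[:,:2]
print("nuts w",N.round(4).tolist(),"tray",((N-t)@R).round(4).tolist())
T=ray(c,q([[378,247],[350,316],[428,263],[405,332]]),.156)[:,:2];print("throat/spout",((T-t)@R).round(3).tolist())
print("spout end w",R@[0,-.155]+t,"throat w",R@[0,-.115]+t)
D=ray(c,q([[362,340],[492,392]]),.150)[:,:2];print("front w",D.round(4).tolist(),np.linalg.norm(D[1]-D[0]),"tray",((D-t)@R).round(3).tolist())
C=ray(c,q([[478,62],[748,170],[675,365]]),.155)[:,:2];print("cab",C.round(4).tolist(),np.linalg.norm(C[1]-C[0]),np.linalg.norm(C[2]-C[1]),((C-t)@R).round(3).tolist())
E
```

```text
yaw -22.871742721478487 [0.58647892 0.0268789 ] res [[-0.0039, -0.0025], [-0.0005, 0.0031], [0.0044, 0.0033], [0.0001, -0.004]]
nuts w [[0.6676, 0.0511], [0.6162, 0.0841], [0.5358, 0.0713]] tray [[0.0653, 0.0538], [0.0052, 0.0643], [-0.064, 0.0213]]
throat/spout [[0.027, -0.115], [-0.03, -0.115], [0.031, -0.155], [-0.025, -0.159]]
spout end w [ 0.52623514 -0.11593456] throat w [ 0.54178192 -0.07907948]
front w [[0.4962, -0.0769], [0.4555, -0.1758]] 0.10696559964532268 tray [[-0.043, -0.131], [-0.042, -0.238]]
cab [[0.7104, -0.1687], [0.6242, -0.3741], [0.4749, -0.3146]] 0.22284369243082622 0.1607781385599253 [[0.19, -0.132], [0.191, -0.355], [0.03, -0.358]]
```

Call:
step_arm(
  plan=[2, 3.7, 0, 4.7, 2, 3.7, 0, 4.7, 2, 3.7, 0, 4.7, 2, 3.7, 0, 4.7, 2, 3.7, 0, 4.7, 2, 3.7, 0, 4.7, 2, 3.7, 0, 4.7, 2, 3.7, 0, 4.7, 2, 3.7, 0, 4.7, 2, 3.7, 0, 4.7, 2, 3.7, 0, 0],
  fingers=1,
  squeeze=10,
)

```text
time: 1.2
ee_pos: [0.4503, -0.2258, 0.2384]
ee_rot: [-1.571, 0.0, -1.972]
force: [0.8, -0.2, -0.3]
opening: 0.027
```

Call:
step_arm(
  plan=[2, 3.7, 0, 0, 2, 3.7, 0, 0, 2, 3.7, 0, 0, 2, 3.7, 0, 0, 2, 3.7, 0, 0, 2, 3.7, 0, 0, 2, 3.7, 0, 0, 2, 3.7, 0, 0, 1.8, 4.3, 0, 0, 0, 0, 0, 0, 0, 0, 0, 0],
)

```text
time: 2.3
ee_pos: [0.6277, 0.1123, 0.2377]
ee_rot: [-1.572, -0.001, -1.971]
force: [0.5, 0.1, -0.0]
opening: 0.006
```

```bash
python3 - <<'E'
from h import *
from cell import r
c=r.camera("wrist");cv2.imwrite("pics/w1.png",c["img"][:,:,::-1]);pickle.dump(c,open("w1.pkl","wb"))
R,t=pickle.load(open("tray.pkl","rb"));o=r.observe();p=np.array(o["ee_pos"])
print(p,o["ee_rot"],o["opening"],o["joint_positions"],(p[:2]-t)@R,o["time"],c["cam_to_world"].round(3).tolist())
for n,x in(("sp",[.028,-.155]),("sm",[-.028,-.155]),("n1",[.065,.054]),("n2",[.005,.064]),("n3",[-.064,.021])): print(n,proj(c,np.r_[R@x+t,.16]))
E
```

```text
[0.62748484 0.1113204  0.23791912] [-1.57193334e+00 -1.33801152e-03 -1.97254819e+00] 0.0012867121761656458 [ 1.36800554e-01  1.94956426e-01  1.68927672e+00 -5.94092120e-04
  1.25902189e+00  5.38735881e-01] [0.00496208 0.09374022] 2.35 [[0.921, -0.377, -0.103, 0.654], [-0.39, -0.889, -0.239, 0.173], [-0.001, 0.26, -0.965, 0.382], [0.0, 0.0, 0.0, 1.0]]
sp [[282.76673507 478.54938032]]
sm [[218.69599494 478.56829527]]
n1 [[340.07600109 259.28834783]]
n2 [[255.96226527 246.42087949]]
n3 [[162.76085493 300.4222694 ]]
```

View pics/w1.png

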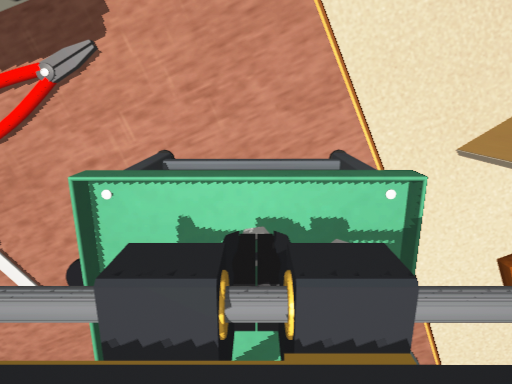

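The wrist view shows the tray square to the tool, with the back wall level and the spout centred near column 256. Nut 2 sits just in front of the fingers at about (257,230), so I'm lowering behind it and sweeping to the throat.

Call:
step_arm(
  plan=[0, 0, -2.6, 0, 0, 0, -2.6, 0, 0, 0, -2.4, 0, 0, 0, 0, 0, -0.6, -1.4, 0, 0, -0.6, -1.4, 0, 0, -0.6, -1.4, 0, 0, -0.6, -1.4, 0, 0, -0.6, -1.4, 0, 0, -0.6, -1.4, 0, 0, -0.6, -1.4, 0, 0],
)

```text
time: 3.45
ee_pos: [0.5857, 0.0122, 0.1631]
ee_rot: [-1.57, 0.0, -1.974]
force: [-0.2, 0.4, 0.3]
opening: 0.007
```

```bash
cat > s.py <<'E'
from h import *
from cell import r
import sys
R,t=pickle.load(open("tray.pkl","rb"));o=r.observe();p=np.array(o["ee_pos"])
print(p.round(4),"tray",((p[:2]-t)@R).round(4),o["force"],o["time"])
c=r.camera("scene");k=c["img"][130:270,150:330][:,:,::-1];cv2.imwrite(f"pics/{sys.argv[1]}.png",cv2.resize(k,None,fx=4,fy=4,interpolation=2))
E
python3 s.py s1
```

```text
[0.5857 0.0122 0.1631] tray [ 0.005  -0.0139] [-0.15622894  0.36777241  0.26073429] 3.45
```

View pics/s1.png

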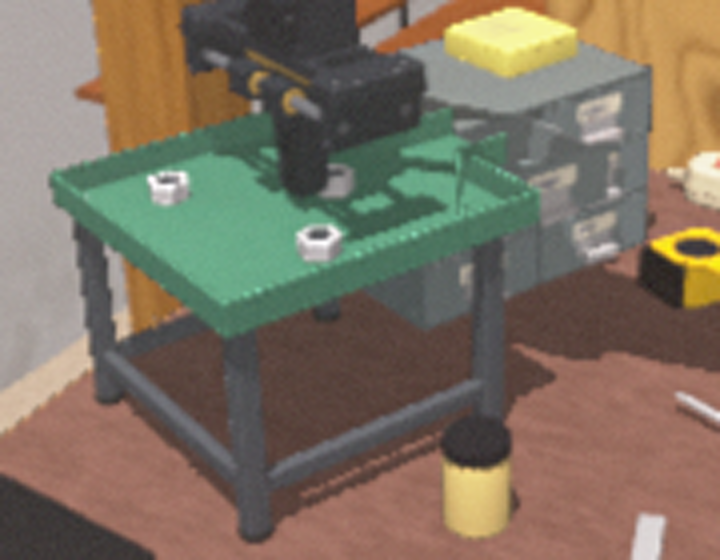

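The picture shows nut 2 in front of the fingers at (338,180), and the other two nuts unmoved at (168,187) and (318,241). Next I push nut 2 off the spout.

Call:
step_arm(
  plan=[-0.63, -1.37, 0, 0, -0.63, -1.37, 0, 0, -0.63, -1.37, 0, 0, -0.63, -1.37, 0, 0, -0.63, -1.37, 0, 0, -0.63, -1.37, 0, 0, -0.63, -1.37, 0, 0, -0.63, -1.37, 0, 0, -0.63, -1.37, 0, 0, 0, 0, 0, 0, 0, 0, 0, 0],
)

```text
time: 4.6
ee_pos: [0.5292, -0.1103, 0.1627]
ee_rot: [-1.571, 0.0, -1.975]
force: [-0.3, -1.1, -0.1]
opening: 0.006
```

```bash
python3 s.py s2
```

```text
[ 0.5292 -0.1103  0.1627] tray [ 0.0005 -0.1486] [-0.33722408 -1.0610541  -0.11741014] 4.6
```

View pics/s2.png

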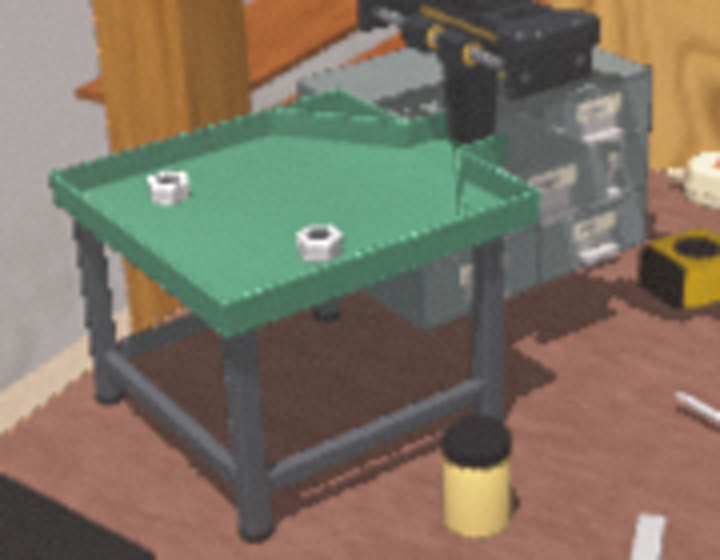

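The fingers are at the spout end with no contact force and nut 2 is gone from the tray. The other two nuts are still in place, so nut 1 is next: lift, go behind it, turn toward the throat and sweep.

Call:
step_arm(
  plan=[0, 0, 1.8, 0, 0, 0, 1.8, 0, 2.67, 3.04, 0, -3.8, 2.67, 3.04, 0, -3.8, 2.67, 3.04, 0, -3.8, 2.67, 3.04, 0, -3.8, 2.67, 3.04, 0, -3.8, 2.67, 3.04, 0, -3.8, 0, 0, 0, 0, 0, 0, -1.8, 0, 0, 0, -1.9, 0, 0, 0, 0, 0],
)

```text
time: 5.85
ee_pos: [0.6868, 0.0726, 0.158]
ee_rot: [-1.575, -0.005, -2.37]
force: [0.1, 0.1, -0.8]
opening: 0.005
```

Call:
step_arm(
  plan=[-1.07, -1.05, 0, 0, -1.07, -1.05, 0, 0, -1.07, -1.05, 0, 0, -1.07, -1.05, 0, 0, -1.07, -1.05, 0, 0, -1.07, -1.05, 0, 0, -1.07, -1.05, 0, 0, -1.07, -1.05, 0, 0, -1.07, -1.05, 0, 0, -1.07, -1.05, 0, 0, 0, 0, 0, 0],
)

```text
time: 6.95
ee_pos: [0.5809, -0.0338, 0.1614]
ee_rot: [-1.571, -0.001, -2.373]
force: [-0.5, 0.8, -0.2]
opening: 0.005
```

```bash
python3 s.py s3
```

```text
[ 0.5809 -0.0338  0.1614] tray [ 0.0185 -0.0581] [-0.5089005  0.7574806 -0.1619692] 6.95
```

View pics/s3.png

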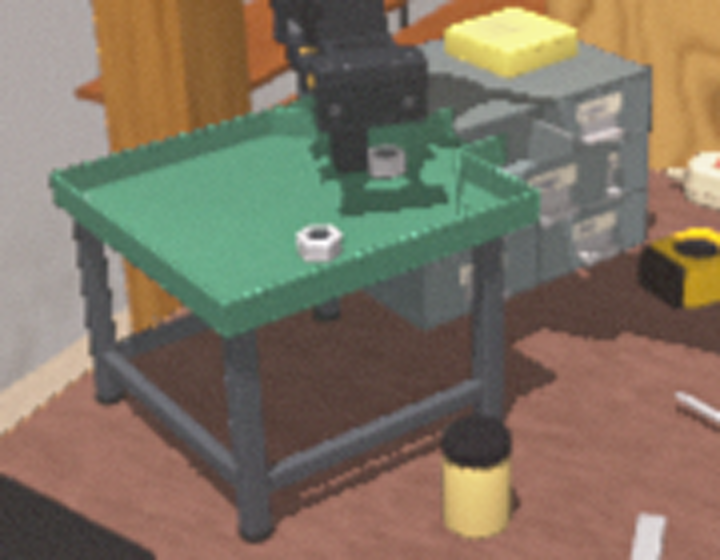

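Nut 1 is in front of the fingertip at crop (386,161), and nut 3 is unmoved. I'll check its tray position.

```bash
python3 - <<'E'
from h import *
c=pickle.load(open("c0.pkl","rb"))["scene"];R,t=pickle.load(open("tray.pkl","rb"))
for u in((386,161),(318,242)): print(((ray(c,np.array(u)/4+[150,130],.1625)[:,:2]-t)@R).round(4))
E
```

```text
[[ 0.0019 -0.0782]]
[[-0.0679  0.0234]]
```

Call:
step_arm(
  plan=[0.4, 0.9, 0, 0, -0.46, 0.19, 0, 7.6, -0.46, 0.19, 0, 7.6, -0.46, 0.19, 0, 7.6, -0.64, -1.36, 0, 0, -0.64, -1.36, 0, 0, -0.64, -1.36, 0, 0, -0.64, -1.36, 0, 0, -0.64, -1.36, 0, 0, -0.64, -1.36, 0, 0, -0.64, -1.36, 0, 0, 0, 0, 0, 0],
)

```text
time: 8.2
ee_pos: [0.5271, -0.1149, 0.1617]
ee_rot: [-1.571, -0.001, -1.976]
force: [0.4, 0.5, -0.1]
opening: 0.008
```

```bash
python3 s.py s4
```

```text
[ 0.5271 -0.1149  0.1617] tray [ 0.0004 -0.1537] [ 0.41603026  0.54597393 -0.10148294] 8.2
```

View pics/s4.png

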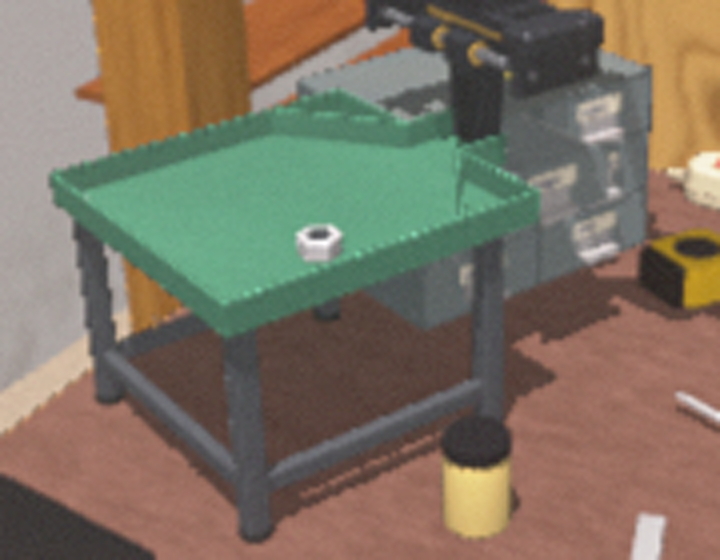

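Nut 1 is gone from the tray and only nut 3 remains, at crop (318,242).

Call:
step_arm(
  plan=[0, 0, 1.8, 0, 0, 0, 1.8, 0, 0.09, 4.32, 0, 5.86, 0.09, 4.32, 0, 5.86, 0.09, 4.32, 0, 5.86, 0.09, 4.32, 0, 5.86, 0.09, 4.32, 0, 5.86, 0, 0, 0, 0, 0, 0, -1.8, 0, 0, 0, -1.8, 0, 0, 0, 0, 0],
)

```text
time: 9.35
ee_pos: [0.5304, 0.1027, 0.159]
ee_rot: [-1.576, -0.0, -1.462]
force: [-0.2, -0.1, 0.1]
opening: 0.006
```

Call:
step_arm(
  plan=[0.17, -1.49, 0, 0, 0.17, -1.49, 0, 0, 0.17, -1.49, 0, 0, 0.17, -1.49, 0, 0, 0.17, -1.49, 0, 0, 0.17, -1.49, 0, 0, 0.17, -1.49, 0, 0, 0.17, -1.49, 0, 0, 0, 0, 0, 0, 0.4, 0.9, 0, 0, 0, 0, 0, 0],
)

```text
time: 10.45
ee_pos: [0.5505, -0.006, 0.1617]
ee_rot: [-1.571, 0.001, -1.461]
force: [0.7, 0.3, -0.1]
opening: 0.007
```

```bash
python3 s.py s5
```

```text
[ 0.5505 -0.006   0.1617] tray [-0.0204 -0.0443] [ 0.69160724  0.32022876 -0.14237993] 10.45
```

View pics/s5.png

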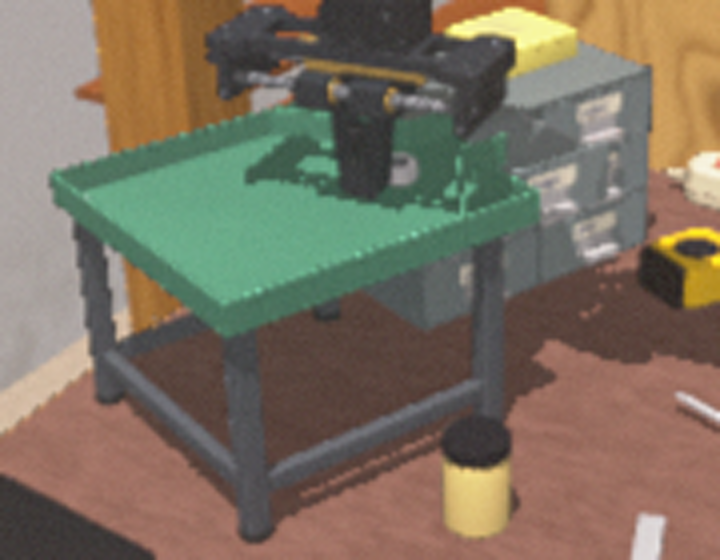

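Nut 3 is just in front of the fingers, near crop (402,168), which is about tray x −10, y −77 mm. I'll square up and push it through.

Call:
step_arm(
  plan=[0.3, -0.13, 0, -7.35, 0.3, -0.13, 0, -7.35, 0.3, -0.13, 0, -7.35, 0.3, -0.13, 0, -7.35, -0.52, -1.48, 0, 0, -0.52, -1.48, 0, 0, -0.52, -1.48, 0, 0, -0.52, -1.48, 0, 0, -0.52, -1.48, 0, 0, -0.52, -1.48, 0, 0, -0.52, -1.48, 0, 0, 0, 0, 0, 0],
)

```text
time: 11.7
ee_pos: [0.5249, -0.118, 0.1617]
ee_rot: [-1.571, -0.001, -1.978]
force: [0.5, -0.3, -0.3]
opening: 0.007
```

Call:
step_arm(
  plan=[0, 0, 2, 0, 0, 0, 2.2, 0, -2.5, 1, 0, 0, -3, 1.3, 0, 0, -3, 1.3, 0, 0, -2, 0.8, 0, 0, 0, 0, 0, 0],
)

```text
time: 12.4
ee_pos: [0.4186, -0.0709, 0.2034]
ee_rot: [-1.572, 0.0, -1.974]
force: [0.7, -0.5, 0.5]
opening: 0.004
```

```bash
python3 - <<'E'
from h import *
from cell import r
R,t=pickle.load(open("tray.pkl","rb"));o=r.observe();p=np.array(o["ee_pos"]);print(p,(p[:2]-t)@R,o["ee_rot"])
a=r.camera("top");b=r.camera("scene");pickle.dump((a,b),open("c2.pkl","wb"))
A=cv2.resize(a["img"][110:230,170:350],None,fx=4,fy=4,interpolation=2)
cv2.imwrite("pics/t6.png",A[:,:,::-1])
E
```

```text
[ 0.4185678  -0.07089856  0.20338081] [-0.11670635 -0.15535187] [-1.57175452e+00  2.38442293e-04 -1.97431359e+00]
```

View pics/t6.png

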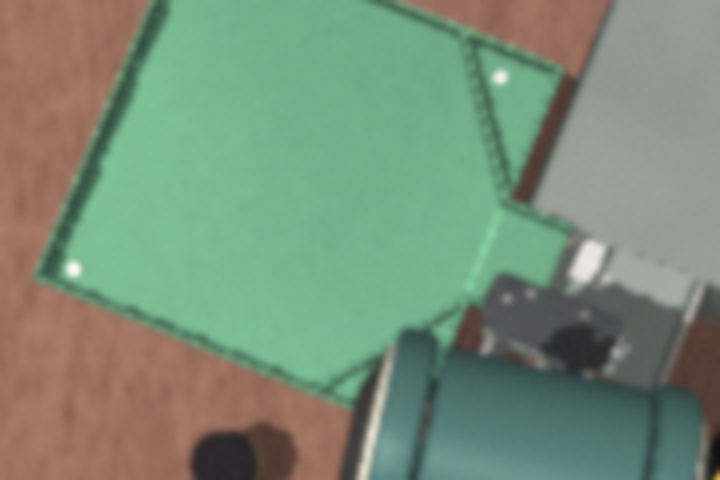

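The tray is empty, but the arm hides most of the drawer. A white shape at (588,260), probably a nut, shows near the spout end. I'll move aside and look into the drawer.

Call:
step_arm(
  plan=[0, -4, 0.5, 0, 0, -4, 0.5, 0, 0, -4, 0, 0, 0, -4, 0, 0, 0, -4, 0, 0, 0, -4, 0, 0, 0, -4, 0, 0, 0, -4, 0, 0, 0, 0, 0, 0],
)

```text
time: 13.4
ee_pos: [0.4213, -0.3976, 0.2133]
ee_rot: [-1.569, -0.002, -1.979]
force: [0.7, 0.3, -0.1]
opening: 0.005
```

```bash
python3 - <<'E'
from h import *
from cell import r
R,t=pickle.load(open("tray.pkl","rb"));o=r.observe();p=np.array(o["ee_pos"]);print(p,(p[:2]-t)@R,o["ee_rot"],o["time"])
a=r.camera("top");b=r.camera("scene");pickle.dump((a,b),open("c3.pkl","wb"))
A=cv2.resize(a["img"][145:225,270:370],(600,480),interpolation=2)
B=cv2.resize(b["img"][135:205,230:310],(200*2,350),interpolation=2)
I=np.zeros((600,800,3),np.uint8);I[:480,:600]=A
I[480:,600:]=0
cv2.imwrite("pics/t7.png",I[:480,:600,::-1])
for n,x,z in(("spoutend",[0,-.155],.156),("frontmid",[-.042,-.185],.15)): print(n,(proj(a,np.r_[R@x+t,z])-[270,145])*6)
E
```

```text
[ 0.4212972  -0.39760779  0.21332436] [ 0.0127904  -0.45531347] [-1.56926903e+00 -1.95804517e-03 -1.97908113e+00] 13.4
spoutend [[224.0799496  207.70220784]]
frontmid [[254.11654508 339.78608464]]
```

View pics/t7.png

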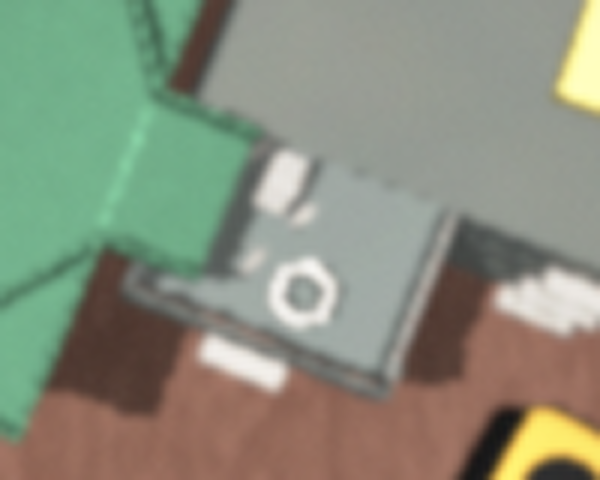

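The picture shows one nut flat in the drawer at (302,293) and one on its edge at (283,180), with the third hidden under the spout or the cabinet top. I'll use the wrist camera from the front side for an oblique look.

Call:
step_arm(
  plan=[-0.1, 3.7, 0, 0, -0.1, 3.7, 0, 0, -0.1, 3.7, 0, 0, -0.1, 3.7, 0, 0, -0.1, 3.7, 0, 0, -0.1, 3.9, 0, 0, 0, 0, 0, 0, 0, 0, 0, 0],
)

```text
time: 14.3
ee_pos: [0.4148, -0.1667, 0.2139]
ee_rot: [-1.57, -0.0, -1.972]
force: [0.5, -0.4, 0.3]
opening: 0.008
```

```bash
python3 - <<'E'
from h import *
from cell import r
R,t=pickle.load(open("tray.pkl","rb"));o=r.observe();p=np.array(o["ee_pos"]);print(p,(p[:2]-t)@R,o["time"])
w=r.camera("wrist");pickle.dump(w,open("w8.pkl","wb"))
P=lambda x,z:proj(w,np.r_[R@x+t,z]).round()
print("spoutend",P([.028,-.155],.156),P([-.028,-.155],.156),"front",P([-.042,-.131],.15),P([-.042,-.238],.15),"nutflat guess",P([-.02,-.19],.12))
# epipolar check for edge nut: top-view pixel at several heights
a=pickle.load(open("c3.pkl","rb"))[0]
for z in(.11,.12,.13,.15): q=ray(a,np.array([283,180])/6+[270,145],z);q2=ray(a,np.array([302,293])/6+[270,145],z);print(z,((q[:,:2]-t)@R).round(3),proj(w,q).round(),((q2[:,:2]-t)@R).round(3),proj(w,q2).round())
cv2.imwrite("pics/w8.png",cv2.resize(w["img"],(800,600),interpolation=2)[:,:,::-1])
E
```

```text
[ 0.4148482  -0.16672349  0.21386112] [-0.08288927 -0.24508848] 14.3
spoutend [[454.  60.]] [[353.  60.]] front [[328.  15.]] [[319. 200.]] nutflat guess [[347. 121.]]
0.11 [[ 0.025 -0.174]] [[408.  98.]] [[-0.014 -0.198]] [[350. 132.]]
0.12 [[ 0.023 -0.174]] [[412.  96.]] [[-0.015 -0.198]] [[353. 132.]]
0.13 [[ 0.022 -0.173]] [[417.  95.]] [[-0.016 -0.197]] [[355. 132.]]
0.15 [[ 0.019 -0.172]] [[429.  92.]] [[-0.018 -0.195]] [[362. 132.]]
```

View pics/w8.png

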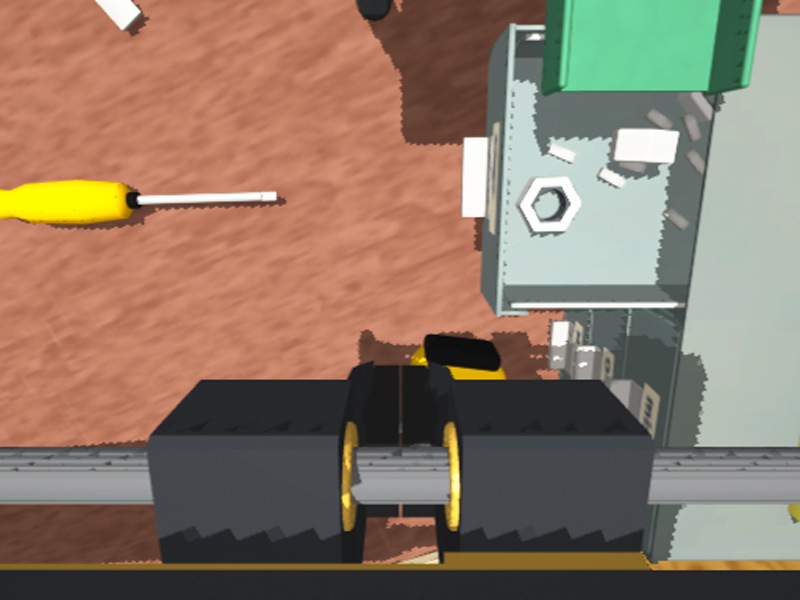

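The drawer holds some small loose parts, the flat nut at (550,205) and the nut standing on edge at (645,147). Casting its top-view ray into this view puts the standing nut at about z 0.12, so it is inside. The third nut can only be under the spout or the cabinet top, since nothing lies on the tray, spout, cabinet top or the visible bench. I'll lower in front of the panel, clear of the handle, and shut the drawer gently.

Call:
step_arm(
  plan=[1.1, 2.6, 0, 0, 0, 0, -3, 0, 0, 0, -3, 0, 0, 0, -2.7, 0, 0, 0, 0, 0, 0.74, -0.31, 0, 0, 0.74, -0.31, 0, 0, 0.74, -0.31, 0, 0, 0.74, -0.31, 0, 0, 0.74, -0.31, 0, 0],
)

```text
time: 15.35
ee_pos: [0.4641, -0.1581, 0.1277]
ee_rot: [-1.569, 0.0, -1.975]
force: [-0.7, -0.5, -0.8]
opening: 0.004
```

Call:
step_arm(
  plan=[0.74, -0.31, 0, 0, 0.74, -0.31, 0, 0, 0.74, -0.31, 0, 0, 0.74, -0.31, 0, 0],
)

```text
time: 15.75
ee_pos: [0.4929, -0.1701, 0.1267]
ee_rot: [-1.571, 0.0, -1.975]
force: [-0.6, -0.1, 0.6]
opening: 0.006
```

```bash
cat > p.py <<'E'
from h import *
from cell import r
R,t=pickle.load(open("tray.pkl","rb"));o=r.observe();p=np.array(o["ee_pos"]);print(p,(p[:2]-t)@R,o["time"],"force tray",np.array(o["force"])[:2]@R)
E
python3 p.py
```

```text
[ 0.49286876 -0.17007174  0.12665738] [-0.00970155 -0.21784926] 15.75 force tray [-0.56063976 -0.29706985]
```

Call:
step_arm(
  plan=[0.46, -0.19, 0, 0, 0.46, -0.19, 0, 0, 0.28, -0.12, 0, 0, 0.18, -0.08, 0, 0, 0.18, -0.08, 0, 0],
)

```text
time: 16.25
ee_pos: [0.5078, -0.1764, 0.1266]
ee_rot: [-1.571, 0.0, -1.975]
force: [-0.9, 0.4, 0.3]
opening: 0.002
```

Call:
step_arm(
  plan=[0.18, -0.08, 0, 0, 0.18, -0.08, 0, 0],
)

```text
time: 16.45
ee_pos: [0.5114, -0.178, 0.1267]
ee_rot: [-1.571, 0.0, -1.975]
force: [-0.9, 0.2, -0.0]
opening: 0.005
```

```bash
python3 p.py
```

```text
[ 0.51142558 -0.1780312   0.12665074] [ 0.01048988 -0.21797045] 16.45 force tray [-0.90336086 -0.21011945]
```

Nearly shut with no end-stop force yet, so I'm continuing in small steps.

Call:
step_arm(
  plan=[0.18, -0.08, 0, 0, 0.18, -0.08, 0, 0],
)

```text
time: 16.65
ee_pos: [0.5135, -0.1789, 0.1264]
ee_rot: [-1.575, 0.0, -1.975]
force: [-8.5, 3.6, 6.3]
opening: 0.005
```

Call:
step_arm(
  plan=[0.18, -0.08, 0, 0, 0.14, -0.06, 0, 0],
)

```text
time: 16.85
ee_pos: [0.5137, -0.179, 0.1264]
ee_rot: [-1.583, -0.0, -1.975]
force: [-16.7, 7.4, 15.3]
opening: 0.006
```

The push meets a firm stop with the finger face at tray x ≈ +30 mm, about where the cabinet front was measured. I'll back off, lift clear and check the drawer numerically.

Call:
step_arm(
  plan=[-0.4, 0.17, 0, 0, -2, 0.85, 0, 0, -3, 1.3, 0, 0, 0, 0, 3, 0, 0, 0, 3, 0, 0, 0, 2.5, 0, 0, -4, 0, 0, 0, -4, 0, 0, 0, -4, 0, 0, 0, -4, 0, 0, 0, -4, 0, 0],
)

```text
time: 17.95
ee_pos: [0.4644, -0.3598, 0.212]
ee_rot: [-1.57, -0.0, -1.975]
force: [0.8, 0.5, -0.6]
opening: 0.01
```

Call:
step_arm(
  plan=[0, -4, 0, 0, 0, -3, 0, 0, 0, 0, 0, 0, 0, 0, 0, 0],
)

```text
time: 18.35
ee_pos: [0.4641, -0.4284, 0.2113]
ee_rot: [-1.571, 0.0, -1.977]
force: [0.0, 1.1, -0.1]
opening: 0.01
```

```bash
python3 p.py; python3 - <<'E'
from h import *
from cell import r
R,t=pickle.load(open("tray.pkl","rb"));a=r.camera("top");a0=pickle.load(open("c0.pkl","rb"))["top"]
for n,c in(("before",a0),("now",a)):
    hsv=cv2.cvtColor(c["img"],cv2.COLOR_RGB2HSV)
    W=cv2.inRange(hsv,(0,0,185),(180,45,255));Y=cv2.inRange(hsv,(22,90,150),(35,255,255));K=cv2.inRange(hsv,(0,0,0),(180,255,45));Rd=cv2.inRange(hsv,(0,180,120),(6,255,255))
    for nm,m,b,z in(("white",W,(295,140,400,225),.13),("yellow",Y,(320,110,420,250),.1),("jarlid",K,(210,210,245,245),.066),("red",Rd,(120,170,180,270),.01)):
        x0,y0,x1,y1=b;mm=np.zeros_like(m);mm[y0:y1,x0:x1]=m[y0:y1,x0:x1]
        k,l,s,ce=cv2.connectedComponentsWithStats(mm)
        for i in range(1,k):
            if s[i,4]>12: print(n,nm,s[i,4],ce[i].round(1),((ray(c,ce[i],z)[:,:2]-t)@R).round(3)[0])
E
```

```text
[ 0.46405575 -0.42837871  0.21132885] [ 0.06414687 -0.46704616] 18.35 force tray [-0.41013881  0.99496118]
before white 25 [319.6 178.7] [ 0.016 -0.182]
before white 141 [363.1 194.9] [ 0.019 -0.29 ]
before white 71 [309.8 205.1] [-0.05  -0.184]
before yellow 101 [374.5 157. ] [ 0.119 -0.286]
before yellow 353 [362.9 228.3] [-0.051 -0.324]
before jarlid 153 [225.8 225.6] [-0.172 -0.016]
before red 182 [157.1 232.8] [-0.259  0.145]
before red 171 [142.9 235.6] [-0.279  0.177]
now white 92 [321.9 176.6] [ 0.023 -0.185]
now white 142 [363.1 195. ] [ 0.019 -0.29 ]
now yellow 100 [374.4 157.1] [ 0.118 -0.286]
now yellow 357 [362.9 228.3] [-0.051 -0.324]
now jarlid 148 [225.8 225.6] [-0.172 -0.016]
now red 178 [157.1 233. ] [-0.259  0.145]
now red 169 [142.9 235.6] [-0.279  0.177]
```

```bash
python3 - <<'E'
from h import *
from cell import r
R,t=pickle.load(open("tray.pkl","rb"))
a=r.camera("top");hsv=cv2.cvtColor(cv2.resize(a["img"],None,fx=4,fy=4,interpolation=2),cv2.COLOR_RGB2HSV)
W=cv2.inRange(hsv,(0,0,170),(180,60,255));W[:,:1180]=0;W[:,1560:]=0;W[:600]=0;W[860:]=0
k,l,s,ce=cv2.connectedComponentsWithStats(W)
for i in range(1,k):
    if s[i,4]>300:
        v,u=np.nonzero(l==i);P=(ray(a,(np.c_[u,v]+.5)/4-.5,.127)[:,:2]-t)@R
        # handle profile: per-y column max x (upper edge) and min x
        for y in np.arange(-.32,-.15,.008):
            m=abs(P[:,1]-y)<.004
            if m.sum()>8: print(i,y.round(3),P[m,0].max().round(4),P[m,0].min().round(4))
E
```

```text
1 -0.2 0.0319 0.0141
1 -0.192 0.0318 0.0088
1 -0.184 0.032 0.01
1 -0.176 0.0318 0.0135
1 -0.168 0.0319 0.0192
2 -0.312 0.0319 0.02
2 -0.304 0.0323 0.013
2 -0.296 0.0319 0.0072
2 -0.288 0.0315 0.0067
2 -0.28 0.031 0.0069
2 -0.272 0.0239 0.0068
2 -0.264 0.0174 0.0078
```

The moved drawer's handle lines up with the fixed neighbour's, with both rear edges at tray x 31.9 mm, so the drawer is shut. I'm handing in.

```bash
python3 -c "
from cell import r
print(r.finish_job())"
```

```text
the job is handed in; nothing more can be done
None
```

I swept the three nuts one at a time off the spout with the closed fingers, then pushed the drawer shut until it met its stop. I handed in with about 18 s on the robot's clock; I only directly saw two of the three nuts in the drawer.

**What the last checks showed**
- **Tray and spout:** both were empty in the top view after the last sweep.
- **Drawer:** its handle lines up with the fixed neighbouring one to within about 1 mm (both rear edges at tray x 31.9 mm). It moved about 73 mm, which fits the stated starting opening of 72 mm or more.
- **Other things:** the note pad, tape measure, jar and pliers showed no visible shift in the top view.
- **Forces:** the highest I read was about 24 N at the wrist, when the drawer reached its stop.
- **Robot:** it was clear of everything at hand-in.

**What I could not confirm:** before closing, one nut lay flat in the drawer and one stood on edge. The third was hidden under the spout or the cabinet top. I inferred it was inside because it went off the spout end over the drawer and was not on the tray, the cabinet top or the part of the bench I could see. I had used up the picture views, so I did not look again.

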